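# Index the turntable and probe the test pad

### The job

Wind the turntable disc anticlockwise (seen from above) by its crank handle: let the bright round test pad pass the fixed pointer once, then carry on through a full turn and stop when the pad is at the pointer the second time. Then take the spring-tipped probe out of the wooden rack, leaving the other two tools there undisturbed, and set its tip gently on the middle of the test pad, probe upright, tip pressed about half way in. Finish while holding it there: keep hold of the probe and keep the light push on; do not put it down or let go.

Things in the scene. Friction and masses are not known exactly. Their poses are not given: they have to be found in the camera images.
- disc (a joint): Angle of the turntable disc in rad, growing anticlockwise seen from above; 0 = test pad at the pointer, and it counts on past a turn (6.28 = at the pointer again after one full turn). It starts between -0.9 and -0.25. The disc is dark steel, 240 mm across, 12 mm thick, top face 70 mm above the table; it turns stiffly (about 0.12 N m) and stays where it is left. A flat hub of 76 mm diameter and a 24 mm stub in its middle reach 14 mm above the disc's top.
- axis (a point): Point on the vertical turning axis of the disc, at the height of the disc's top face (70 mm above the table). Its x axis points horizontally to the pointer.
- pointer (a point): Inner end of the fixed grey pointer, a narrow finger (10 mm high, its top level with the disc's top face) on a post just outside the disc's rim, 127 mm from the axis.
- crank (a point): Crank handle on the disc, 85 mm from the axis and straight across from the test pad: an upright black cylinder of 24 mm diameter that spins freely on its own pin (so a grip on it need not turn with the disc). It runs from 5 mm to 51 mm above the disc's top face, above a 32 mm washer; this point is on its axis 28 mm above the disc's top face (98 mm above the table).
- spot (a point): Centre of the top of the test pad: a bright steel round boss of 30 mm diameter, standing 6 mm above the disc, with a small dark dot in the middle; 80 mm from the disc's axis, its top 76 mm above the table.
- pad: The test pad itself (30 mm diameter, 6 mm high), fixed to the disc. Origin at the centre of its underside, z up.
- rack: Wooden tool rack fixed to the table, 210 x 60 x 60 mm (long along its x). Origin at the centre of its underside. Three through holes of 23 mm diameter on its x axis at -65, 0 and +65 mm, each with one tool hanging by its collar on the rack's top; which tool is in which hole varies.
- probe: The probe, the rack tool with the thick black handle: origin on its axis at the underside of its collar, which rests on the rack's top (60 mm above the table); z up along the axis. Above: steel collar of 32 mm diameter from 0 to 6 mm, black handle of 24 mm diameter from 6 to 70 mm, steel cap of 18 mm diameter to 76 mm. Below: steel barrel of 18 mm diameter down to -35 mm, then the brass spring tip to -50 mm. About 0.165 kg, varies by a quarter.
- tip (a joint): How far the probe's brass tip is pressed in, in m: 0 = out, 0.010 = fully in. Its spring takes about 2.1 N to start and 0.6 N more per mm (5 N half way, 8 N fully in).
- tip_end (a point): Middle of the flat end of the probe's brass tip (10 mm diameter), 50 mm below the probe's origin when it is out. z along the probe's axis towards its handle.
- scriber: Neighbour in the rack: thin plain steel handle of 12 mm diameter reaching 75 mm above the rack's top. Origin on its axis at the underside of its collar. To be left alone.
- reamer: Neighbour in the rack: T-shaped tool, its 14 mm thick, 76 mm long crossbar across the rack, 38 mm above the rack's top. Origin on its axis at the underside of its collar. To be left alone.
Not all that is in view belongs to the job. Of the things that look like the probe, the smallest one is meant.

How it is judged:
On the way, in this order (a step that is already met when the one before it is completed fails the run):
1. the disc has gone past the pointer once and round a full turn, and the pad stands still at the pointer (value of joint disc between 6.1332 and 6.4332 rad and velocity of joint disc between -0.05 and 0.05 rad/s), for 0.3 s.
2. the probe is lifted out of the rack (height (world z) of tip_end above 0.065 m), for 0.1 s.
At the end, for the whole second after the job is handed in: Held through the last second: the disc at one full turn past the pointer (6.28 within 0.15 rad); the fingers hold the probe still, upright within 0.12 rad, its tip on the test pad within 9 mm of the middle, pressed in 2 to 8 mm with a contact force of 1.5 to 12 N (value of joint disc between 6.1332 and 6.4332 rad and horizontal distance between tip_end and spot below 0.009 m and angle between probe's own z axis and vertical below 0.12 rad and contact force between probe and pad between 1.5 and 12 N and value of joint tip between 0.002 and 0.008 m and contact force between the fingers and probe above 1 N and linear speed of probe below 0.02 m/s); the arm keeps its last pose, push and grip.
It fails at once if the probe is pressed hard on the test pad (over 30 N) (contact force between probe and pad above 30 N).
It fails at once if the scriber or the T-shaped reamer is moved (over 20 mm) (distance of any of scriber, reamer from where it was at the start of the episode above 0.02 m).
It also fails if it takes over 72 s, if anything falls off the work surface, if the arm or the gripper's body presses on something with over 40 N, if the wrist force passes 120 N, or if a joint passes its speed limit or range.

### The arm

A 7-joint arm with a two-finger parallel gripper is mounted at the origin on the work surface. World frame = base frame: x ahead of the robot, y to its left, z up, the work surface at z = 0. Lengths are in m, angles in rad, forces in N, time in s.
With the tool pointing down it reaches from about 0.35 to 0.9 m from the base axis. Payload 8.1 kg.
Tool frame: the origin (TCP) lies at the very end of the fingers, on their centre line; the grasp point (between the pads) lies 19 mm behind it (arm.tcp_to_grasp is the z of the grasp point in the tool frame, in m); z points along the fingers, y is the line along which they close (so a half turn about z gives the same grasp; the last joint's range is limited). The gripper opens to 92 mm and grips with 3 to 60 N. Pads are 19 mm wide; open, the fingers measure 130 mm over their backs; the gripper's body (75 mm by 190 mm) begins 47 mm behind the grasp point.
Start: joints at [1.043, 0.434, 0.025, 1.573, -0.012, 1.134, -0.075], TCP at [0.258, -0.569, 0.227] pointing down, gripper open.
Joint ranges: [-2.62, 2.62], [-0.44, 2.09], [-1.27, 1.32], [0.08, 2.57], [-1.32, 4.46], [0.12, 2], [-2.74, 2.74]. Speed limits (rad/s): [2.22, 2.22, 3.01, 3.01, 3.14, 3.14, 3.14].

### API

Orientations are given as a rotation vector (axis times angle).
In Python, from cell import readout, vision, sign_off, arm gives the robot as it stands. The module is installed in compiled form; this text tells all that it offers.
- The arm moves only by the shell command python3 -m creep 'ROWS' [FORCE]. ROWS is JSON, a list of rows, each a list of 5 numbers: the shift along the tool's x, y, z in units of 4 cm (1.0 is 4 cm), then the turn about the tool's z in units of 4 degrees (1.0 is 4 degrees), then the opening, from 0 (shut) to 1 (fully open). A call has 1 to 12 rows; each row shifts and turns the commanded pose from where the row before left it, along the tool's axes as they then stand; what a row does not reach is not made up. A row lasts 1/8 s, in which the tool goes at most 62.5 mm and 10.7 degrees, less where a joint would pass 70% of its speed; a pose out of reach is approached as far as the arm can. A call with a number of a shift or a turn outside -1 to 1 is refused whole. A call with a gripper value outside its range is refused whole. The fingers move at their own pace and stop on an object; FORCE is the grip in N (left out, the last holds). Time passes only in rows, so rows that do not move let the fingers close. It gives the time, the measured TCP pose, the force, the opening and the grip force at its end, in the units of the state.
- readout.observe(): the state, without advancing time (a new reading comes with each control period).
- vision.get_image(name): name is "side" or "top" or "wrist"; returns a dict with "pixels" (480x640x3 uint8, blue, green, red), "z_map" (480x640 float32, m along the optical axis (not along the pixel's ray), 0 where there is no reading), "camera_matrix" (3x3 intrinsics, pixels), "k1" (the pictures are not rectified: a ray, as slopes to the right and down, at radius r is drawn at 1 + k1 r^2 times it, then the intrinsics apply), "position" and "rotation" of the camera in the world. Camera axes: x right, y up, looking along -z (the intrinsics and any distortion apply to the point x, -y, -z); pixel columns grow to the right and rows downward; lengths in m; the calibration is good to about 2 mm. A picture is of the moment at which its call begins.
- sign_off(): hands the job in; it is judged then, once.
The state is a dict: "clock": time; "joints": joint angles; "dq": joint speeds; "joint_efforts": joint torques, N m; "position": TCP position; "ee_rot": TCP orientation; "force": force on the tool from outside, world axes, zero at the start; "ft_torque": the same for the moment, N m; "width": opening from 0.0 (shut) to 1.0 (fully open); "gripper_force": force on a finger pad.
Only numpy, scipy, OpenCV 4.12 (cv2) and the standard library are available. Lean on these libraries where they do the work, as an engineer would, in place of code of your own. Each camera call takes 0.05 s, during which the arm holds its last target. There are 200 camera calls.

## Working session

There is one attempt and no reset: what is moved stays moved. The work goes in short steps, Python scripts to look and compute and a shell command to move; the robot and the scene stay as the last step left them, time stands still between calls to the robot, and variables do not carry over. Pictures are saved under pics/ and viewed, at most 10 in all, crops included, and the job is handed in when it is done.

```bash
mkdir -p pics
cat > h.py <<'E'
import numpy as np, cv2
from cell import readout, vision, arm
from scipy.spatial.transform import Rotation as R
def snap(n,f):
    d=vision.get_image(n); cv2.imwrite('pics/'+f+'.png',d['pixels']); np.savez('pics/'+f+'.npz',**{k:np.array(v) for k,v in d.items()}); return d
def ray(d,u,v):
    K=d['camera_matrix'];p=np.array([(u-K[0,2])/K[0,0],(v-K[1,2])/K[1,1]])
    s=p.copy()
    for _ in range(20): s=p/(1+float(d['k1'])*(s@s))
    Rm=np.array(d['rotation'])
    if Rm.shape!=(3,3): Rm=R.from_rotvec(Rm).as_matrix()
    return Rm@np.array([s[0],-s[1],-1]), np.array(d['position'])
def atz(d,u,v,z):
    r,p=ray(d,u,v); return p+r*(z-p[2])/r[2]
def depth(d,u,v):
    r,p=ray(d,u,v); return p+r*d['z_map'][int(round(v)),int(round(u))]
def st():
    s=readout.observe(); print({k:np.round(np.array(v),4).tolist() for k,v in s.items()}); print(R.from_rotvec(s['ee_rot']).as_matrix().round(3)); return s
E
python3 -c "
from h import *
for n in ('top','side'):
    d=snap(n,n+'0'); print(d['position'],np.array(d['rotation']).shape,d['k1'])
st();print(arm.tcp_to_grasp)"
```

```text
[ 0.41648348 -0.08032391  0.78536983] (3,) 0.02575361427501903
[0.23084914 0.54012648 0.48866062] (3,) -0.08112772735408176
{'clock': 0.1, 'joints': [1.0434, 0.4352, 0.025, 1.574, -0.0116, 1.134, -0.0751], 'dq': [-0.0013, -0.0013, -0.0005, -0.0003, 0.0004, 0.0002, -0.0003], 'joint_efforts': [0.0035, -66.9127, 0.9884, -31.5146, -0.0604, 0.0374, 0.0001], 'position': [0.2574, -0.569, 0.226], 'ee_rot': [-3.0697, -0.6619, 0.0007], 'force': [-0.4217, 0.1786, -0.4549], 'ft_torque': [-0.0398, 0.0335, -0.0182], 'gripper_force': 0.0, 'width': 0.997}
[[ 0.911  0.412 -0.001]
 [ 0.412 -0.911  0.001]
 [-0.    -0.001 -1.   ]]
-0.0188
```

View pics/top0.png

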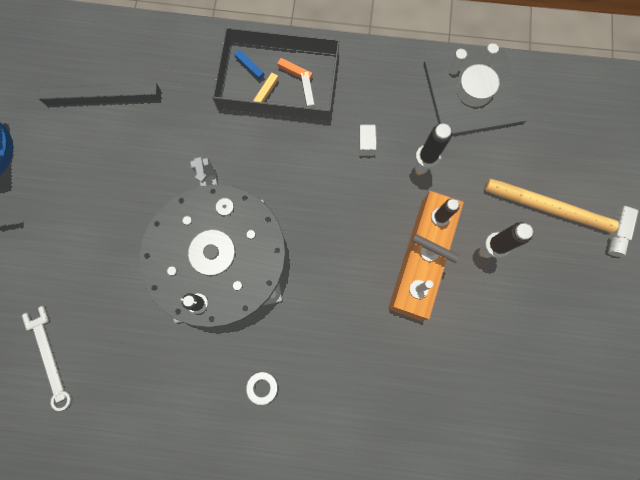

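View pics/side0.png

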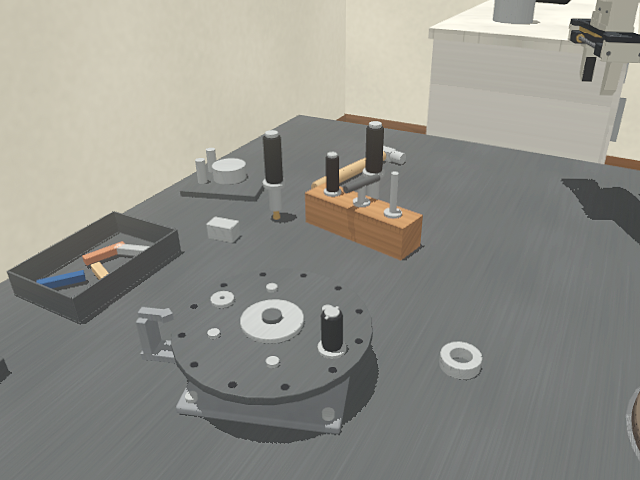

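The top view shows the disc hub at (211,252), the pad at (224,206), the crank top at (188,301) and its washer at (197,303), and the pointer at about (207,182). The rack probe's cap is at (453,205) and its collar at (440,217); the reamer is in the middle hole and the scriber at (421,289). The two larger black-handled look-alikes stand outside the rack.

```bash
cat > m.py <<'E'
from h import *
d=np.load('pics/top0.npz')
g=d['pixels'].astype(int)
c=atz(d,211,252,.084);s=atz(d,224,206.5,.076)
print('hub',c, depth(d,228,252)); print('spot',s,np.linalg.norm((s-c)[:2]))
for z,u,v in((.121,188,301),(.075,197,303)): print('crank',atz(d,u,v,z))
print('ptr',atz(d,207,184,.07),atz(d,213,184,.07))
print('cap',atz(d,453,205,.136),depth(d,453,205),'collar',atz(d,440,217,.066))
print('scr',atz(d,429,285,.135),'reamer bar',atz(d,417,239,.105),atz(d,457,258,.105))
print('rack corners',[atz(d,*q,.06).round(4).tolist() for q in((428,192),(463,203),(429,320),(391,309))])
print('img up dir',atz(d,320,240,0),atz(d,320,140,0))
print('decoys',depth(d,443,131),depth(d,524,232))
E
python3 m.py
python3 -c "
from h import *
i=cv2.imread('pics/top0.png');a=cv2.resize(i[165:345,130:300],None,fx=3.3,fy=3.3,interpolation=2)
b=cv2.resize(i[180:330,385:470],None,fx=2.6,fy=2.6,interpolation=2)
o=np.zeros((600,800,3),np.uint8);o[:a.shape[0],:a.shape[1]]=a[:600];o[:b.shape[0],565:565+b.shape[1]]=b;cv2.imwrite('pics/crop1.png',o)"
```

```text
hub [0.53126914 0.10942419 0.084     ] [0.53576222 0.0838269  0.07706948]
spot [0.61165996 0.10359763 0.076     ] 0.08060169776032372
crank [0.44767791 0.12026725 0.121     ]
crank [0.4484335  0.11937504 0.075     ]
ptr [0.64924085 0.14056147 0.07      ] [0.65049832 0.13043414 0.07      ]
cap [ 0.64009125 -0.25959731  0.136     ] [ 0.64017985 -0.25966835  0.1357427 ] collar [ 0.64046147 -0.25846781  0.066     ]
scr [ 0.51320633 -0.23176478  0.135     ] reamer bar [ 0.58797019 -0.21517161  0.105     ] [ 0.56518981 -0.27914048  0.105     ]
rack corners [[0.6845, -0.2367, 0.06], [0.6719, -0.2973, 0.06], [0.4679, -0.2529, 0.06], [0.4778, -0.1907, 0.06]]
img up dir [ 0.59109072 -0.06089113  0.        ] [ 0.78618349 -0.03707863  0.        ]
decoys [ 0.74407959 -0.22916007  0.1676415 ] [ 0.60063404 -0.35284425  0.16882806]
```

View pics/crop1.png

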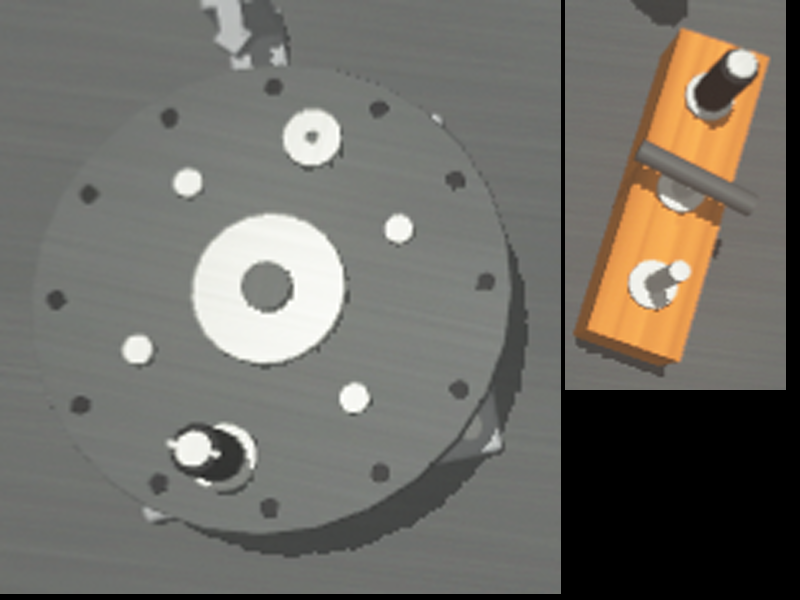

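The crop shows the pad centre at about (224.5,206.5) in the full image. The pointer finger's end is at crop (234,52), which is about (201,181) in the full image. The other positions hold up.

```bash
cat > m2.py <<'E'
from h import *
d=np.load('pics/top0.npz'); c=atz(d,211,252,.084)[:2]
a=lambda p:np.degrees(np.arctan2(*(p[:2]-c)[::-1]))
p=atz(d,201,181,.07);s=atz(d,224.5,206.5,.076);k=atz(d,188.5,301,.121)
for n,q in(('ptr',p),('spot',s),('crank',k)): print(n,q,a(q),np.linalg.norm(q[:2]-c))
e=np.load('pics/side0.npz')
for u,v in((173,313),(160,310)): q=atz(e,u,v,.07);print('ptr side',q,a(q),np.linalg.norm(q[:2]-c))
print('hub side',atz(e,272,315,.084),'spot side',atz(e,222,297,.076))
s0=readout.observe();M=R.from_rotvec(s0['ee_rot']).as_matrix()
t=np.array([k[0],k[1],.2]);print('to crank, tool units',M.T@(t-s0['position'])/.04)
E
python3 m2.py
```

```text
ptr [0.65330613 0.15164564 0.07      ] 19.084214115676758 0.1291343417429318
spot [0.61176217 0.10276928 0.076     ] -4.726285710591584 0.08076766471334618
crank [0.44776683 0.11952976 0.121     ] 173.09954060037117 0.08411158113473229
ptr side [0.65138721 0.15281577 0.07      ] 19.86179932483531 0.12771523208436697
ptr side [0.67001893 0.15576917 0.07      ] 18.470265194650683 0.14628521103675254
hub side [0.53010073 0.11427516 0.084     ] spot side [0.61192434 0.10404174 0.076     ]
to crank, tool units [ 11.43129782 -13.72217244   0.66875852]
```

```bash
python3 -m creep '[[0.4,-0.5,0,0,0.7],[0.8,-0.95,0,0,0.7],[0.85,-1,0,0,0.7],[0.85,-1,0,0,0.7],[0.85,-1,0,0,0.7],[0.85,-1,0,0,0.7],[0.85,-1,0,0,0.7],[0.85,-1,0,0,0.7],[0.85,-1,0,0,0.7],[0.85,-1,0,0,0.7],[0.85,-1,0,0,0.7],[0.85,-1,0,0,0.7]]' 20
python3 -m creep '[[0.85,-1,0,0,0.7],[0.7,-0.8,0,0,0.7],[0.3,-0.4,0,0,0.7],[0,0,0,0,0.7],[0,0,0,0,0.7]]'
cat > go.py <<'E'
import sys
from h import *
t=np.array(eval(sys.argv[1]));s=readout.observe();M=R.from_rotvec(s['ee_rot']).as_matrix()
print('units',(M.T@(t-s['position'])/.04).round(3),'pos',np.round(s['position'],4),'F',np.round(s['force'],2),s['clock'],s['width'])
E
python3 go.py '[.448,.1197,.086]'; python3 -c "from h import *; snap('wrist','w1')"
```

```text
clock: 1.6
position: [0.4224, 0.0092, 0.2267]
ee_rot: [3.071, 0.662, 0.0]
force: [0.8, -0.7, 0.4]
width: 0.698
gripper_force: 0.0
clock: 2.22
position: [0.4532, 0.1173, 0.2264]
ee_rot: [3.071, 0.661, -0.001]
force: [0.6, -0.1, -0.6]
width: 0.698
gripper_force: 0.0
units [-0.091 -0.109  3.51 ] pos [0.4532 0.1173 0.2264] F [ 0.64 -0.14 -0.61] 2.225 0.6981743106536608
```

View pics/w1.png

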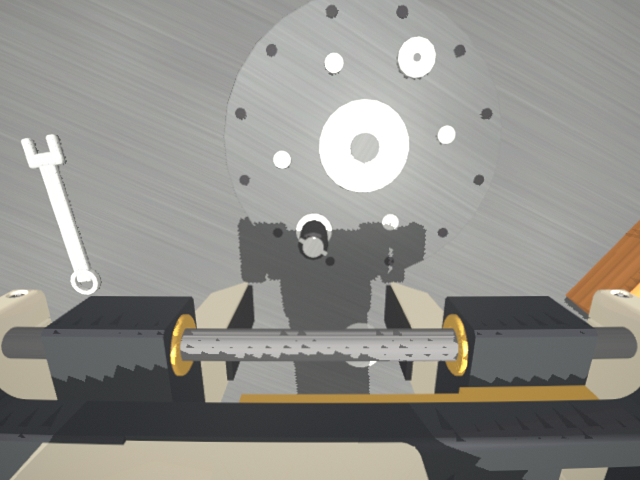

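The wrist view shows the crank top at (312,246), the hub at (364,147) and the pad dot at (417,57). I'll cross-check these with the calibration.

```bash
python3 -c "
from h import *
d=np.load('pics/w1.npz')
print(d['position'],atz(d,312,246,.121),atz(d,364,147,.084),atz(d,417,57.5,.076))
c=np.array([.531,.110]);pr=0
" ; python3 go.py '[.448,.1197,.086]'
```

```text
[0.52336958 0.1495162  0.38448166] [0.44821733 0.12154101 0.121     ] [0.53264811 0.11326359 0.084     ] [0.61215804 0.10445901 0.076     ]
units [-0.09  -0.115  3.512] pos [0.4533 0.1171 0.2265] F [-0.28 -1.09 -0.57] 2.275 0.699539164232034
```

```bash
python3 -m creep '[[-0.09,-0.13,0.5,0,0.7],[0,0,0.8,0,0.7],[0,0,0.8,0,0.7],[0,0,0.8,0,0.7],[0,0,0.5,0,0.7],[0,0,0.1,0,0.7],[0,0,0,0,0.2],[0,0,0,0,0.2],[0,0,0,0,0.2],[0,0,0,0,0.2]]' 20
cat > circ.py <<'E'
from h import *
import sys
# rows for circle about c: from angle a0 (deg) by step for n rows, tool axes units
a0,st_,n=map(float,sys.argv[1:4]);s=readout.observe();M=R.from_rotvec(s['ee_rot']).as_matrix()
a=np.radians(a0+st_*np.arange(n+1));p=.085*np.c_[np.cos(a),np.sin(a),0*a]
print((np.diff(p,axis=0)@M/.04).round(2)[:,:2].tolist())
E
python3 circ.py 174 12 32; python3 go.py '[.448,.1205,.086]'
```

```text
clock: 3.52
position: [0.4484, 0.1217, 0.0871]
ee_rot: [3.071, 0.662, 0.001]
force: [0.3, 0.5, 0.1]
width: 0.314
gripper_force: 0.0
[[-0.18, 0.4], [-0.09, 0.43], [-0.0, 0.44], [0.09, 0.44], [0.18, 0.41], [0.26, 0.36], [0.33, 0.3], [0.38, 0.22], [0.42, 0.14], [0.44, 0.05], [0.44, -0.04], [0.42, -0.13], [0.39, -0.22], [0.33, -0.3], [0.26, -0.36], [0.18, -0.4], [0.09, -0.43], [0.0, -0.44], [-0.09, -0.44], [-0.18, -0.41], [-0.26, -0.36], [-0.33, -0.3], [-0.38, -0.22], [-0.42, -0.14], [-0.44, -0.05], [-0.44, 0.04], [-0.42, 0.13], [-0.39, 0.22], [-0.33, 0.3], [-0.26, 0.36], [-0.18, 0.4], [-0.09, 0.43]]
units [-0.021  0.023  0.028] pos [0.4484 0.1217 0.0871] F [0.3  0.46 0.08] 3.525 0.3136210833478035
```

```bash
python3 -m creep '[[0,0,0,0,0.15],[0,0,0,0,0.15],[0,0,0,0,0.15],[0,0,0,0,0.15]]' 20
```

```text
clock: 4.03
position: [0.4486, 0.1217, 0.087]
ee_rot: [3.071, 0.662, 0.001]
force: [1.7, -1.0, 5.4]
width: 0.255
gripper_force: 20.0
```

```bash
python3 -m creep '[[-0.1,0.2,0,0,0.15],[-0.08,0.2,0,0,0.15],[-0.09,0.43,0,0,0.15],[0,0.44,0,0,0.15],[0.09,0.44,0,0,0.15],[0.18,0.41,0,0,0.15],[0.26,0.36,0,0,0.15],[0.33,0.3,0,0,0.15],[0.38,0.22,0,0,0.15],[0.42,0.14,0,0,0.15],[0.44,0.05,0,0,0.15],[0.22,-0.02,0,0,0.15]]' 20
python3 go.py '[.532,.1118,.086]'
```

```text
clock: 5.52
position: [0.5761, 0.0388, 0.087]
ee_rot: [3.07, 0.661, 0.001]
force: [-0.5, -3.8, 9.4]
width: 0.256
gripper_force: 20.0
units [-0.255 -2.116  0.022] pos [0.5761 0.0388 0.087 ] F [-0.46 -3.84  9.44] 5.525 0.2558735839704936
```

```bash
python3 -m creep '[[0.22,-0.02,0,0,0.15],[0.42,-0.13,0,0,0.15],[0.39,-0.22,0,0,0.15],[0.33,-0.3,0,0,0.15],[0.26,-0.36,0,0,0.15],[0.18,-0.4,0,0,0.15],[0.09,-0.43,0,0,0.15],[0,-0.44,0,0,0.15],[-0.09,-0.44,0,0,0.15],[-0.18,-0.41,0,0,0.15],[-0.26,-0.36,0,0,0.15],[-0.16,-0.15,0,0,0.15]]' 20
python3 go.py '[.532,.1118,.086]'
```

```text
clock: 7.02
position: [0.5573, 0.1936, 0.087]
ee_rot: [3.071, 0.664, -0.001]
force: [1.8, 0.8, 5.3]
width: 0.255
gripper_force: 20.0
units [-1.42   1.601  0.027] pos [0.5573 0.1936 0.087 ] F [1.85 0.8  5.31] 7.025 0.2549438972872982
```

```bash
python3 -m creep '[[-0.17,-0.15,0,0,0.15],[-0.38,-0.22,0,0,0.15],[-0.42,-0.14,0,0,0.15],[-0.44,-0.05,0,0,0.15],[-0.44,0.04,0,0,0.15],[-0.42,0.13,0,0,0.15],[-0.39,0.22,0,0,0.15],[-0.33,0.3,0,0,0.15],[-0.26,0.36,0,0,0.15],[-0.18,0.4,0,0,0.15],[-0.06,0.22,0,0,0.15],[-0.03,0.2,0,0,0.15]]' 20
python3 -m creep '[[0,0,0,0,0.15],[0,0,0,0,0.15],[0,0,0,0,0.15],[0,0,0,0,0.15]]'
python3 go.py '[.532,.1118,.086]'; python3 -c "
from h import *
for n in('top','side'): snap(n,n+'1')
a=cv2.imread('pics/top1.png')[165:345,130:310];b=cv2.imread('pics/side1.png')[240:440,120:400]
a=cv2.resize(a,(395,395),interpolation=2);b=cv2.resize(b,(400,286),interpolation=2)
o=np.zeros((400,800,3),np.uint8);o[:395,:395]=a;o[:286,400:]=b;cv2.imwrite('pics/c2.png',o)"
```

```text
clock: 8.52
position: [0.4518, 0.087, 0.087]
ee_rot: [-3.071, -0.662, -0.001]
force: [1.3, 2.6, 7.7]
width: 0.259
gripper_force: 20.0
clock: 9.02
position: [0.4518, 0.0868, 0.087]
ee_rot: [3.071, 0.661, 0.0]
force: [2.1, -1.8, 7.9]
width: 0.257
gripper_force: 20.0
units [2.084 0.254 0.024] pos [0.4518 0.0868 0.087 ] F [ 2.08 -1.77  7.92] 9.025 0.2565546357216258
```

View pics/c2.png

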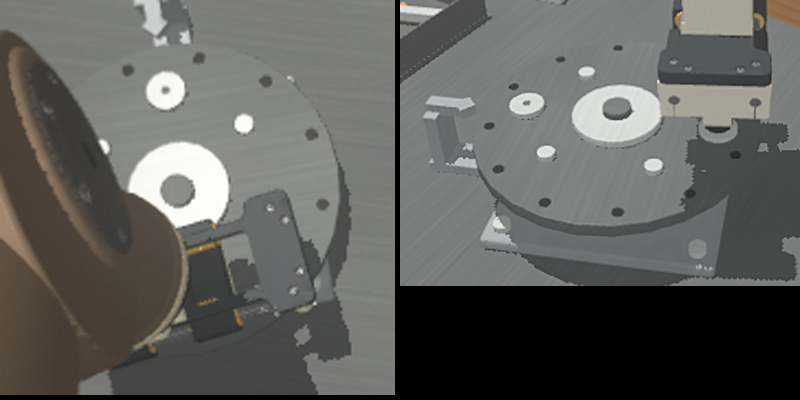

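The top crop shows the pad at (166,90), which is (205.7,206) in the full image, with the pointer end at (155,35). The pad is very close to the pointer; I'll compute how close.

```bash
python3 -c "
from h import *
d=np.load('pics/top1.npz');e=np.load('pics/side1.npz')
c=np.array([.532,.1118])
a=lambda p:(p.round(4),np.degrees(np.arctan2(*(p[:2]-c)[::-1])).round(2))
s=130/1;k=180/395
print(a(atz(d,130+166*k,165+90*k,.076)),'ptr',a(atz(d,200.8,181,.07)))
f=280/400
print(a(atz(e,120+127*f,240+103*f,.076)),'ptr',a(atz(e,120+75*f,240+103*f,.07)))
"
```

```text
(array([0.6087, 0.1341, 0.076 ]), np.float64(16.23)) ptr (array([0.6533, 0.152 , 0.07  ]), np.float64(18.33))
(array([0.6074, 0.1365, 0.076 ]), np.float64(18.15)) ptr (array([0.6532, 0.1517, 0.07  ]), np.float64(18.23))
```

```bash
python3 -m creep '[[0,0,0,0,0.7],[0,0,0,0,0.7],[0,0,0,0,0.7],[0,0,0,0,0.7],[0,0,-0.5,0,0.7],[0,0,-1,0,0.7],[0,0,-1,0,0.7],[0,0,-1,0,0.7],[0,0,0,0,0.7],[0,0,0,0,0.7]]' 20
python3 go.py '[.640,-.259,.226]'; python3 -c "
from h import *
d=snap('top','top2');e=snap('side','side2');a=d['pixels'];i=a[165:345,130:310];i=cv2.resize(i,None,fx=3,fy=3);cv2.imwrite('pics/c3.png',i)"
```

```text
clock: 10.38
position: [0.4514, 0.0871, 0.2262]
ee_rot: [3.071, 0.662, -0.001]
force: [0.0, 0.1, -0.8]
width: 0.699
gripper_force: 0.0
units [7.320e-01 9.826e+00 6.000e-03] pos [0.4514 0.0871 0.2262] F [ 0.01  0.07 -0.77] 10.375 0.6993735534878173
```

```bash
python3 -m creep '[[0.03,0.4,0,0,0.7],[0.07,0.9,0,0,0.7],[0.07,1,0,0,0.7],[0.07,1,0,0,0.7],[0.07,1,0,0,0.7],[0.07,1,0,0,0.7],[0.07,1,0,0,0.7],[0.07,1,0,0,0.7],[0.07,1,0,0,0.7],[0.07,0.9,0,0,0.7],[0.07,0.6,0,0,0.7],[0,0,0,0,0.7]]'
python3 -m creep '[[0,0,0,0,0.7],[0,0,0,0,0.7]]' >/dev/null
python3 go.py '[.640,-.259,.088]'; python3 -c "from h import *; snap('wrist','w2')"
```

```text
clock: 11.98
position: [0.6394, -0.2614, 0.2248]
ee_rot: [3.072, 0.657, -0.004]
force: [-0.3, 0.7, -0.5]
width: 0.7
gripper_force: 0.0
units [-0.014  0.051  3.467] pos [ 0.6397 -0.2569  0.2267] F [0.09 0.05 0.8 ] 12.225 0.700240851216901
```

View pics/w2.png

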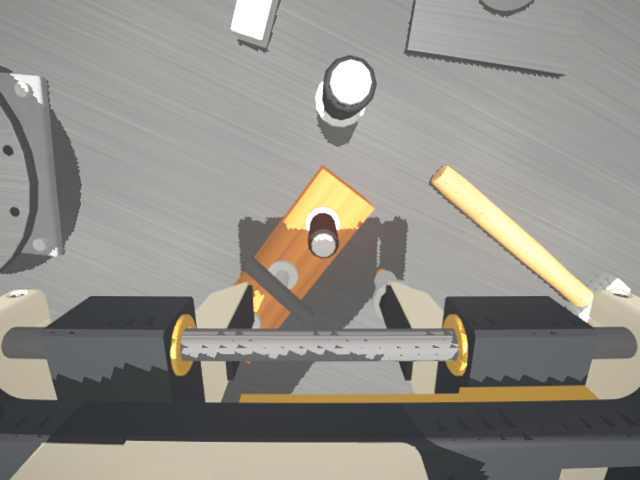

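The wrist view shows the probe cap at (323,244), the reamer bar at (280,285), and what may be part of a decoy at (385,285).

```bash
python3 -c "
from h import *
d=np.load('pics/w2.npz')
print(atz(d,323,244,.136),depth(d,323,244),depth(d,385,285),depth(d,349,83))
t=np.load('pics/top0.npz');print([depth(t,u,v).round(3) for u,v in((498,243),(524,232),(486,252))])
s=readout.observe();M=R.from_rotvec(s['ee_rot']).as_matrix()
for q in ([.6006,-.353,.169],depth(d,385,285),depth(d,349,83)):print(M.T@(np.array(q)-s['position']))
print(M.T@(atz(d,323,244,.136)-s['position'])/.04)"
```

```text
[ 0.64363224 -0.25779476  0.136     ] [ 0.64360727 -0.25780721  0.13590595] [ 0.61497887 -0.33597424  0.07512958] [ 0.74427565 -0.22741368  0.16941622]
[array([ 0.596, -0.34 ,  0.108]), array([ 0.601, -0.353,  0.169]), array([ 0.595, -0.346,  0.042])]
[-0.07528493  0.07126527  0.05780531]
[-0.05515327  0.06172111  0.15167708]
[0.10743887 0.01625045 0.05739433]
[0.08088507 0.05870546 2.2704393 ]
```

```bash
python3 -m creep '[[0.04,0.05,0.4,0,0.7],[0,0,0.6,0,0.7],[0,0,0.7,0,0.7],[0,0,0.7,0,0.7],[0,0,0.6,0,0.7],[0,0,0.35,0,0.7],[0,0,0.1,0,0.7],[0,0,0,0,0.15],[0,0,0,0,0.15],[0,0,0,0,0.15]]' 30
python3 -m creep '[[0,0,0,0,0.15],[0,0,0,0,0.15],[0,0,0,0,0.15],[0,0,0,0,0.15]]' 30
```

```text
clock: 13.52
position: [0.6426, -0.2591, 0.0895]
ee_rot: [3.07, 0.662, 0.002]
force: [-0.4, -0.0, 0.0]
width: 0.422
gripper_force: 0.0
clock: 14.02
position: [0.6424, -0.2591, 0.089]
ee_rot: [3.071, 0.662, 0.001]
force: [-0.3, -0.5, 3.2]
width: 0.251
gripper_force: 30.0
```

```bash
python3 -m creep '[[0,0,-0.1,0,0.15],[0,0,-0.3,0,0.15],[0,0,-0.5,0,0.15],[0,0,-0.6,0,0.15],[0,0,-0.6,0,0.15],[0,0,-0.6,0,0.15],[0,0,-0.4,0,0.15],[0,0,-0.2,0,0.15],[0,0,0,0,0.15],[0,0,0,0,0.15]]' 30
python3 go.py '[.608,.1353,.219]'
```

```text
clock: 15.28
position: [0.6417, -0.2589, 0.2197]
ee_rot: [-3.07, -0.662, 0.002]
force: [0.3, 1.1, -1.3]
width: 0.257
gripper_force: 30.0
units [ 3.294 -9.327  0.023] pos [ 0.6417 -0.2589  0.2197] F [ 0.26  1.1  -1.35] 15.275 0.256513144570732
```

```bash
python3 -m creep '[[0.14,-0.4,0,0,0.15],[0.28,-0.8,0,0,0.15],[0.35,-1,0,0,0.15],[0.35,-1,0,0,0.15],[0.35,-1,0,0,0.15],[0.35,-1,0,0,0.15],[0.35,-1,0,0,0.15],[0.35,-1,0,0,0.15],[0.32,-0.9,0,0,0.15],[0.25,-0.7,0,0,0.15],[0.18,-0.5,0,0,0.15],[0,0,0,0,0.15]]' 30
python3 -m creep '[[0,0,0.5,0,0.15],[0,0,0.5,0,0.15],[0,0,0,0,0.15],[0,0,0,0,0.15]]' 30
python3 go.py '[.608,.1353,.149]'
python3 -c "
from h import *
a=snap('side','s3')['pixels'][140:400,60:360];b=snap('wrist','w3')['pixels'][60:400,180:470]
o=np.zeros((500,800,3),np.uint8);a=cv2.resize(a,(420,364),interpolation=2);b=cv2.resize(b,(378,443),interpolation=2);o[:364,:420]=a;o[:443,422:]=b;cv2.imwrite('pics/c4.png',o)"
```

```text
clock: 16.77
position: [0.6072, 0.1364, 0.2206]
ee_rot: [-3.069, -0.667, 0.001]
force: [-0.0, -0.7, -2.1]
width: 0.253
gripper_force: 30.0
clock: 17.27
position: [0.6086, 0.1332, 0.1814]
ee_rot: [3.071, 0.66, 0.001]
force: [-0.2, 0.1, -2.3]
width: 0.254
gripper_force: 30.0
units [ 0.008 -0.055  0.811] pos [0.6086 0.1332 0.1814] F [-0.22  0.15 -2.26] 17.275 0.25402544491388246
```

View pics/c4.png

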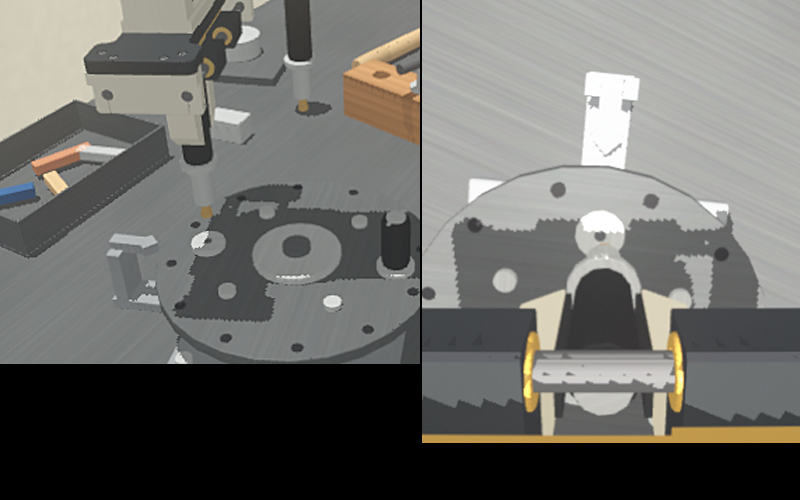

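The side crop shows the tip end at (206,216), just above the pad dot at (207,241). In the wrist crop the dot is at (600,236), and the pointer's finger lines up with the pad.

```bash
python3 -c "
from h import *
e=np.load('pics/s3.npz');w=np.load('pics/w3.npz')
print('tip side',atz(e,207.1,294.3,.1026),'spot side',atz(e,207.9,312.1,.076),'spot wrist',atz(w,316.6,241.1,.076))
s=readout.observe();M=R.from_rotvec(s['ee_rot']).as_matrix();print(s['position'],M.T@(np.array([.608,.135,.149])-s['position'])/.04)"
```

```text
tip side [0.6065334  0.13599253 0.1026    ] spot side [0.60846418 0.13707016 0.076     ] spot wrist [0.60896911 0.13609455 0.076     ]
[0.60873241 0.13367922 0.18175544] [-0.00435196 -0.03795774  0.81886523]
```

```bash
python3 -m creep '[[0.04,-0.03,0.15,0,0.15],[0,0,0.2,0,0.15],[0,0,0.15,0,0.15],[0,0,0.05,0,0.15],[0,0,0,0,0.15],[0,0,0,0,0.15]]' 30
python3 -m creep '[[0,0,0.025,0,0.15],[0,0,0.025,0,0.15],[0,0,0.025,0,0.15],[0,0,0,0,0.15],[0,0,0,0,0.15]]'
python3 -m creep '[[0,0,0.025,0,0.15],[0,0,0.025,0,0.15],[0,0,0,0,0.15],[0,0,0,0,0.15]]'
```

```text
clock: 18.12
position: [0.6092, 0.1357, 0.1589]
ee_rot: [-3.071, -0.662, -0.001]
force: [-0.1, -0.5, -2.3]
width: 0.253
gripper_force: 30.0
clock: 18.75
position: [0.6091, 0.1356, 0.1557]
ee_rot: [3.071, 0.662, 0.0]
force: [0.1, -0.1, -1.7]
width: 0.255
gripper_force: 30.0
clock: 19.25
position: [0.6092, 0.1357, 0.1539]
ee_rot: [3.071, 0.662, 0.001]
force: [-0.3, 0.0, 1.7]
width: 0.255
gripper_force: 30.0
```

```bash
python3 -m creep '[[0,0,0.025,0,0.15],[0,0,0.03,0,0.15],[0,0,0,0,0.15],[0,0,0,0,0.15]]'
for i in 1 2 3; do python3 -m creep '[[0,0,0,0,0.15]]' | grep -E 'position|^force'; done
```

```text
clock: 19.75
position: [0.6092, 0.1357, 0.1516]
ee_rot: [3.071, 0.662, 0.0]
force: [0.5, 0.3, 2.4]
width: 0.259
gripper_force: 30.0
position: [0.6092, 0.1356, 0.1516]
force: [-0.1, 1.1, 1.8]
position: [0.6091, 0.1356, 0.1516]
force: [-0.4, -0.6, 1.9]
position: [0.6091, 0.1356, 0.1516]
force: [-0.4, 0.9, 2.2]
```

```bash
python3 -m creep '[[0,0,0.035,0,0.15],[0,0,0,0,0.15],[0,0,0,0,0.15],[0,0,0,0,0.15]]'
for i in 1 2; do python3 -m creep '[[0,0,0,0,0.15]]' | grep -E 'position|^force'; done
python3 -c "
from h import *
a=snap('side','s4')['pixels'][220:370,120:320];b=snap('wrist','w4')['pixels'][60:400,180:470]
o=np.zeros((500,800,3),np.uint8);a=cv2.resize(a,(420,315),interpolation=2);b=cv2.resize(b,(378,443),interpolation=2);o[:315,:420]=a;o[:443,422:]=b;cv2.imwrite('pics/c5.png',o)"
```

```text
clock: 20.62
position: [0.6091, 0.1356, 0.1502]
ee_rot: [-3.071, -0.662, -0.0]
force: [0.1, 0.5, 3.0]
width: 0.253
gripper_force: 30.0
position: [0.6091, 0.1356, 0.1502]
force: [-0.5, -0.2, 3.2]
position: [0.6091, 0.1356, 0.1502]
force: [1.1, 0.4, 4.2]
```

View pics/c5.png

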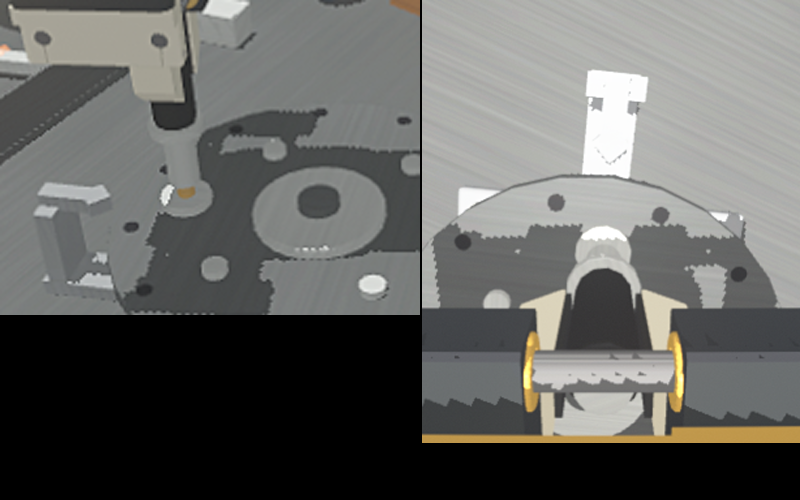

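The side crop shows the tip at (186,196), on the pad's centre at about (186,197). The probe is upright and the push is about 5 N.

```bash
python3 -c "
from cell import sign_off; print(sign_off())"
```

```text
the job is handed in; nothing more can be done
None
```

I handed the job in, with no verdict returned: the disc is wound a full turn past the pointer to within about 2°, and the gripper holds the probe upright on the pad centre (within about 2 mm), tip about 5 mm in at about 5 N.

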